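# Swap the spent cartridge in a push-push filter bay

### The arm

A 6-joint arm with a two-finger parallel gripper is mounted at the origin on the work surface. World frame = base frame: x ahead of the robot, y to its left, z up, the work surface at z = 0. Lengths are in m, angles in rad, forces in N, time in s.
With the tool pointing down it reaches from about 0.3 to 0.775 m from the base axis. Payload 14.6 kg.
Tool frame: the origin (TCP) lies midway between the tips of the shut fingers; the grasp point (between the pads) lies 19 mm behind it (tcp_to_grasp is the distance from the TCP to the grasp point, in m); z points along the fingers, x is the direction in which the jaws open and shut, and the axes are right-handed (so a half turn about z gives the same grasp; the last joint's range is limited). The gripper opens to 94 mm and grips with 3 to 60 N. Pads are 16 mm wide; open, the fingers measure 119 mm over their backs; the gripper's body (75 mm by 177 mm) begins 78 mm behind the grasp point.
Start: joints at [-0.067, 0.3, 1.521, -0, 1.321, -0.067], TCP at [0.55, -0, 0.205] pointing down, gripper open.
Joint ranges: [-3.03, 3.03], [-0.79, 2.21], [0.23, 2.52], [-1.04, 4.18], [0, 3.07], [-2.55, 2.55]. Speed limits (rad/s): [2.22, 2.22, 2.57, 3.14, 3.14, 3.14].

### API

Orientations are given as a unit quaternion [w, x, y, z].
In Python, from cell import * gives the robot as it stands. Calls block until the motion is done:
- move_pose(position, orientation): joint-space move of the TCP to a pose.
- servo_line(position, rot=None, max_speed=0.15): straight line of the TCP; rot=None keeps the orientation; max_speed is the mean speed in m/s.
- goto_joints(angles): joint-space move.
- set_gripper(opening): opening from 0.0 (shut) to 1.0 (fully open); the grip force is fixed at half the most; returns when the fingers have stopped.
- hold(seconds).
- inverse_kinematics(position, orientation): joint angles nearest the present ones, or None.
- sense(): the state.
- read_camera(name): name is "scene" or "side" or "wrist"; returns a dict with "pixels" (480x640x3 uint8, red, green, blue), "fovy" (degrees; the focal length in pixels is half the picture's height over the tangent of half this angle, whatever the lens; pixels are square), "cx", "cy" (the principal point, pixels), "distortion" ([k1, k2, p1, p2, k3] as OpenCV has them; the pictures are not rectified), "R" (3x3) and "t" (3): a world point X has camera coordinates R X + t. Camera axes: x right, y down, z forward; pixel columns grow to the right and rows downward; lengths in m; the calibration is good to about 2 mm. A picture is of the moment at which its call begins. There is no depth.
A pose or a line that the arm cannot do raises PlanningError and nothing moves.
- job_done(): hands the job in, once; it reports no verdict.
Trained networks look in the newest picture that a camera, given by its name, has taken for a name from the list of things; names that differ only in an ending like _2 or _b are one class to them, and where a whole thing is asked for, a point or a joint stands for the part that bears it (a point fixed in the world has none). Each returns a list of dicts, best first, with "p" (0 to 1); they miss things now and then, are a little off and sometimes report something else, mostly with a low value. They report only what shows in the picture. A call takes as long as a camera call.
- look_for(camera, label): "rect" ([centre column, centre row, width, height] in pixels, round what is visible of it).
The state is a dict: "time_s": time; "joints": joint angles; "joint_vel": joint speeds; "joint_efforts": joint torques, N m; "tool_pos": TCP position; "eef_rot": TCP orientation; "wrist_force": force on the tool from outside, world axes, zero at the start; "torque": the same for the moment, N m; "finger_gap": opening from 0.0 (shut) to 1.0 (fully open).
Only numpy, scipy, OpenCV 4.12 (cv2) and the standard library are available. Lean on these libraries where they do the work, as an engineer would, in place of code of your own. Each camera call takes 0.05 s, during which the arm holds its last target. There are 200 camera calls.

### The job

The brown cartridge in the little bench filter is spent: push it down to free its push-push catch, lift it out once it has popped up, and leave it in the yellow rinse tub. Then slide the fresh white cartridge with the blue tab into the bay and push it down until the catch holds it, and let go. Push until you feel the catch reach its end stop, but never force anything, and leave the other things on the shelf where they are.

Things in the scene. Friction and masses are not known exactly. Their poses are not given: they have to be found in the camera images.
- filter: White bench filter, fixed on the board. Cartridge bay half 94 x 104 mm, 100 mm high, with a dark collar on top; towards +x of its frame the pump half, 122 mm long, 84 mm high, with a dark round motor cap up to 112 mm. Origin: on the board under the slot's middle; x along the slot's long side towards the pump, z up.
- bay_mouth (a point): Middle of the slot's mouth, level with the collar's top, 100 mm over the board; axes as the filter's. The upright slot is 66.5 mm (x) by 30.5 mm (y), straight-walled below 94 mm; a lead-in flares 5 mm outwards on each side over its top 6 mm. A spring carriage in it carries the cartridge.
- carriage (a joint): How far down the carriage is, m. 0: popped up. About 0.0135: held by the push-push catch. Pressed almost to its end stop and let up, it changes over (up to held, held to up); pressed less, it goes back as it was. It changes over only in the last 1.5 mm before the stop, which is set differently on every unit, anywhere from 0.0205 to 0.0345, and cannot be seen.
- carriage_top (a point): Middle of the carriage, on which the cartridge stands: 50 mm over the board when up, 36.5 mm when held. Its spring pushes up with 3 N when up to 8 N at the stop, the cam adds 1 to 2 N; the end stop is hard, so 10 to 15 N means it is reached. Above 30 N on a cartridge in the bay or on the filter something breaks. Unless it is up, hooks lock the cartridge in.
- spent: Spent cartridge: brown, white grip tab, at first held in the bay. Origin: middle of its underside, z up, x along its long side. Body 64 (x) x 28 (y) x 90 mm high, notched 8 mm deep in both short sides 11 to 24 mm up for the hooks. On top, in the middle, the tab: 40 (x) x 14 (y) x 34 mm high, with 7 mm wide shoulders along its broad sides. Fits either way round. 110 to 180 g.
- spent_top (a point): Middle of the top of the spent cartridge's tab, 124 mm above its underside.
- fresh: Fresh cartridge: white block with a blue grip tab, standing free on the board; shape, size, mass and origin as the spent one.
- fresh_top (a point): Middle of the top of the fresh cartridge's tab, 124 mm above its underside.
- tub: Yellow open rinse tub, loose on the board, 450 g, outside 180 mm (x) by 140 mm (y) by 50 mm high, walls and floor 4 mm. Origin: middle of its underside, z up.
- flake_tub: Closed green flake tub, 79 mm across, 90 mm high; origin under its middle. To be left alone.
- dish: Glass feeding dish, 90 mm across, 24 mm high; origin under its middle. To be left alone.
- cave: Grey ceramic shrimp cave, a lying tube 84 mm long (x), 51 mm high; origin under its middle. To be left alone.
- tweezer: Stainless planting tweezer, 270 mm long (x), lying flat, 5 mm high; origin at its middle. To be left alone.
- magnet: White algae magnet with a blue grip, 74 by 42 mm, 44 mm high; origin under its middle. To be left alone.

How it is judged:
By the outcome, as a careful person would: the job done as asked, in the order asked, and still so for the second after the job is handed in, with the robot touching nothing.
It also fails if it takes over 64 s, if anything falls off the work surface, if the arm or the gripper's body presses on something with over 40 N, if the wrist force passes 120 N, or if a joint passes its speed limit or range.

## Working session

There is one attempt and no reset: what is moved stays moved. The work goes in short steps, each a Python script; the robot and the scene stay as the last script left them, time stands still between calls to the robot, and variables do not carry over. Pictures are saved under pics/ and viewed, about 8 in all and at most 12, crops included, and the job is handed in when it is done.

```bash
ls; mkdir -p pics; python3 - <<'E'
from cell import *
import cv2
for n in ["scene","side","wrist"]:
    c=read_camera(n); cv2.imwrite(f"pics/{n}0.png",c["pixels"][:,:,::-1])
    print(n,c["fovy"],c["cx"],c["cy"],c["distortion"],c["R"],c["t"])
    for l in ["filter","spent","fresh","tub","flake_tub","dish","cave","tweezer","magnet","spent_top","fresh_top"]:
        print(l,[(d["p"],d["rect"]) for d in look_for(n,l)[:2]])
print(sense())
E
```

```text
pics
scene 46.110778906076256 308.6982726607064 232.9299852483726 [-0.11141599  0.          0.          0.          0.        ] [[ 0.56176043  0.82711896  0.01730445]
 [ 0.58821001 -0.38461559 -0.71139288]
 [-0.58175098  0.40981102 -0.70258147]] [-0.27334527 -0.22635839  1.53388915]
filter [(0.56, [339.5, 293.2, 110.6, 119.2]), (0.26, [319.9, 253.2, 27.1, 41.2])]
spent [(0.66, [319.8, 253.1, 29.5, 43.0])]
fresh [(0.69, [431.7, 201.8, 24.4, 51.8])]
tub []
flake_tub [(0.71, [326.0, 205.9, 32.7, 53.3]), (0.62, [433.5, 201.0, 25.0, 52.4])]
dish [(0.69, [238.1, 256.6, 39.9, 30.5])]
cave [(0.8, [258.6, 380.9, 33.2, 53.6]), (0.28, [207.8, 316.8, 92.3, 105.6])]
tweezer [(0.88, [119.2, 277.4, 24.4, 89.9])]
magnet [(0.69, [460.3, 277.1, 41.4, 31.9])]
spent_top [(0.73, [321.3, 253.7, 31.0, 39.0]), (0.28, [463.0, 276.2, 42.2, 34.2])]
fresh_top [(0.68, [432.5, 200.3, 25.4, 51.4])]
side 45.30268317378235 326.18621513474557 242.18062732266287 [-0.0211986  0.         0.         0.         0.       ] [[-0.93719895 -0.34864229 -0.01032886]
 [-0.25855555  0.71429981 -0.65032669]
 [ 0.23410929 -0.606814
[... 1336 characters left out ...]
])]
{'time_s': 1.8, 'joints': array([-6.65768778e-02,  2.99893778e-01,  1.52099146e+00,  2.53593283e-06,
        1.32069546e+00, -6.65955890e-02]), 'joint_vel': array([ 0.0005157 , -0.00125258,  0.00153651,  0.00036476, -0.00032828,
       -0.00057366]), 'joint_efforts': array([ 4.15447244e-05, -5.31663394e+01, -3.52913904e+01,  7.09223491e-02,
        2.13394786e-02, -2.64305884e-07]), 'tool_pos': array([5.49995166e-01, 1.07725071e-05, 2.05452614e-01]), 'eef_rot': array([-8.28060717e-07,  1.00000000e+00,  9.04175935e-06,  6.04615025e-06]), 'wrist_force': array([-0.44195183, -0.17909213,  0.30973271]), 'torque': array([ 0.00119038,  0.02660677, -0.00596738]), 'finger_gap': 1.006110235336404}
```

```bash
python3 - <<'E'
import cv2
a=cv2.imread("pics/scene0.png")[150:450,80:500]; cv2.imwrite("pics/sc.png",cv2.resize(a,None,fx=1.9,fy=1.9,interpolation=cv2.INTER_CUBIC))
a=cv2.imread("pics/side0.png")[150:420,150:500]; cv2.imwrite("pics/sd.png",cv2.resize(a,None,fx=2.2,fy=2.2,interpolation=cv2.INTER_CUBIC))
E
```

```text
(no output)
```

View pics/sc.png

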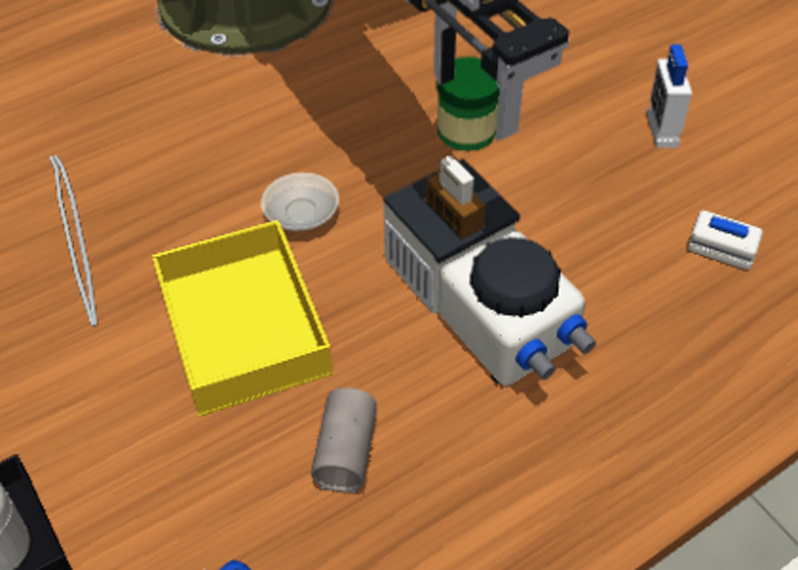

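View pics/sd.png

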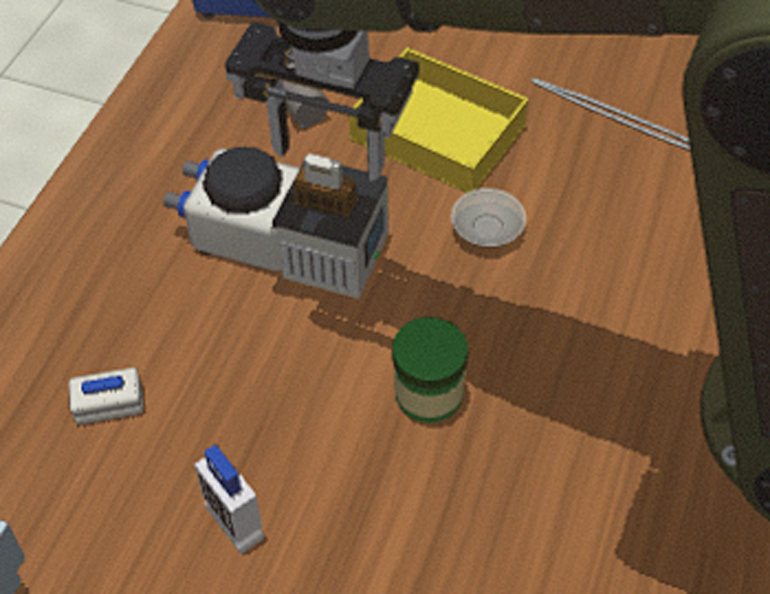

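View pics/wrist0.png

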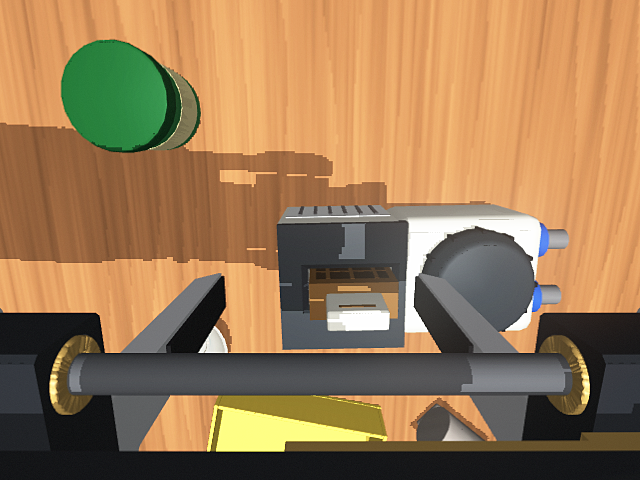

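```bash
cat > h.py <<'E'
from cell import *
import numpy as np, cv2
def K(c):
    f=240/np.tan(np.radians(c["fovy"])/2); return np.array([[f,0,c["cx"]],[0,f,c["cy"]],[0,0,1]])
def pix(c,uv,z):
    uv=np.array(uv,float).reshape(-1,1,2)
    n=cv2.undistortPoints(uv,K(c),np.array(c["distortion"],float))[:,0]
    d=np.c_[n,np.ones(len(n))]@c["R"]; C=-c["R"].T@c["t"]
    return C+d*((z-C[2])/d[:,2])[:,None]
def proj(c,X):
    return cv2.projectPoints(np.array(X,float).reshape(-1,3),cv2.Rodrigues(c["R"])[0],c["t"],K(c),np.array(c["distortion"],float))[0][:,0]
def q(yaw): # tool down, jaw axis at yaw in world
    return [0,np.cos(yaw/2),np.sin(yaw/2),0]
E
python3 - <<'E'
from h import *
np.set_printoptions(precision=4,suppress=True)
w=read_camera("wrist");s=read_camera("scene");d=read_camera("side")
print("collar",pix(w,[(279,222),(408,220),(404,347),(282,349)],.1)[:,:2])
S=lambda p:(p[0]/1.9+80,p[1]/1.9+150)
D=lambda p:(p[0]/2.2+150,p[1]/2.2+150)
print("collar sc",pix(s,[S((385,202)),S((462,160)),S((520,213)),S((437,258))],.1)[:,:2])
print("spent tab sc",pix(s,[S((440,160)),S((452,155)),S((473,176)),S((463,181))],.1605)[:,:2])
print("fresh tab sc",pix(s,[S((671,48)),S((683,45)),S((686,58)),S((674,61))],.124)[:,:2])
print("fresh tab sd",pix(d,[D((205,450)),D((214,445)),D((240,482)),D((231,488))],.124)[:,:2])
print("tub sc rim",pix(s,[S((153,257)),S((277,222)),S((330,346)),S((198,390))],.05)[:,:2])
print("tub sd rim",pix(d,[D((408,50)),D((527,98)),D((475,167)),D((378,115))],.05)[:,:2])
print("magnet",pix(d,[D((103,383))],.044)[:,:2],"flake",pix(d,[D((430,345))],.09)[:,:2])
print("cave",pix(s,[S((345,430))],.04)[:,:2],"dish",pix(s,[S((300,200))],.02)[:,:2])
E
```

```text
collar [[ 0.5191  0.0159]
 [ 0.6168  0.0175]
 [ 0.6193 -0.0883]
 [ 0.519  -0.0901]]
collar sc [[ 0.5253 -0.091 ]
 [ 0.5184  0.0125]
 [ 0.6154  0.0179]
 [ 0.6182 -0.0885]]
spent tab sc [[ 0.5549 -0.0431]
 [ 0.5557 -0.0288]
 [ 0.5915 -0.0284]
 [ 0.5917 -0.0407]]
fresh tab sc [[0.5194 0.3176]
 [0.523  0.3341]
 [0.5431 0.3197]
 [0.5394 0.3036]]
fresh tab sd [[0.5511 0.3111]
 [0.5455 0.3034]
 [0.5062 0.3301]
 [0.5115 0.3385]]
tub sc rim [[ 0.4182 -0.3156]
 [ 0.4462 -0.1813]
 [ 0.6196 -0.2158]
 [ 0.595  -0.3473]]
tub sd rim [[ 0.5857 -0.3476]
 [ 0.4149 -0.3148]
 [ 0.4405 -0.1811]
 [ 0.5806 -0.2233]]
magnet [[0.7157 0.2385]] flake [[0.3988 0.105 ]]
cave [[ 0.7035 -0.2494]] dish [[ 0.4054 -0.1323]]
```

```bash
python3 - <<'E'
from h import *
np.set_printoptions(precision=4,suppress=True)
t=sense()["time_s"]
move_pose([0.525,-0.036,0.26],q(np.pi/2)); set_gripper(0.0)
s=sense();print(s["time_s"]-t,s["joints"],s["wrist_force"],s["finger_gap"])
c=read_camera("wrist"); im=c["pixels"][:,:,::-1].copy()
cv2.imwrite("pics/w1.png",im); np.savez("w1.npz",**c)
for z,X in [(.1605,[(.572,-.036)]),(.1,[(.569,-.037)])]: print(proj(c,[(*x,z) for x in X]))
a=im[60:320,160:500] 
cv2.imwrite("pics/w1c.png",cv2.resize(a,None,fx=2.3,fy=2.3,interpolation=cv2.INTER_CUBIC))
E
```

```text
2.875 [-0.138   0.2093  1.5073 -0.      1.425  -1.7088] [ 0.498  -0.3898  0.046 ] 0.004914307562829552
[[318.9943 302.9195]]
[[318.0171 275.0628]]
```

View pics/w1c.png

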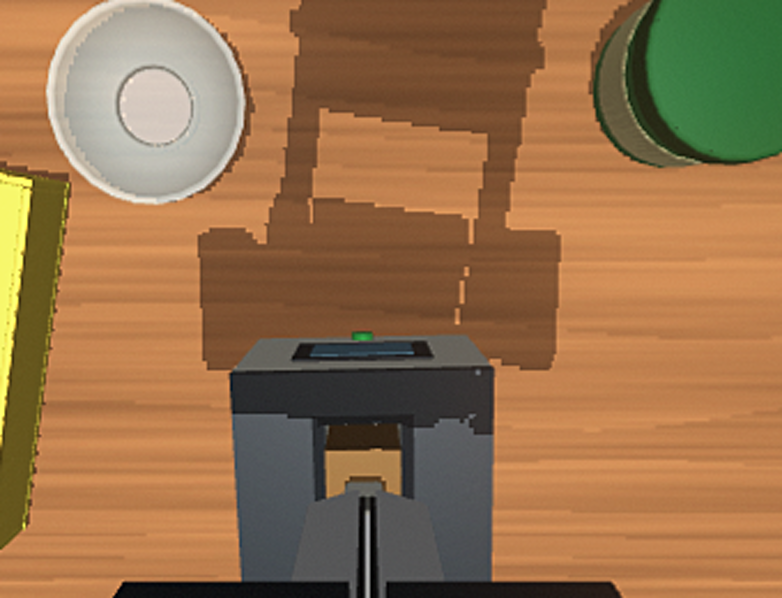

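```bash
python3 - <<'E'
from h import *
np.set_printoptions(precision=4,suppress=True)
c=dict(np.load("w1.npz")); T=lambda l:[(a/2.3+160,b/2.3+60) for a,b in l]
print("collar",pix(c,T([(231,372),(493,367),(244,580),(492,580)]),.1)[:,:2])
print("slot",pix(c,T([(315,420),(413,420),(316,495),(413,495)]),.1)[:,:2])
print("body top",pix(c,T([(326,450),(402,450),(326,494),(402,494)]),.1265)[:,:2])
print("tab",pix(c,T([(345,487),(386,487)]),.1605)[:,:2])
t=sense()["time_s"]
move_pose([0.572,-0.0365,0.175],q(np.pi/2))
s=sense(); print(s["time_s"]-t,s["wrist_force"],s["tool_pos"])
b=s["wrist_force"][2]
servo_line([0.572,-0.0365,0.164],max_speed=.05)
z=.164
for i in range(12):
    z-=.001; t=sense()["time_s"]; servo_line([0.572,-0.0365,z],max_speed=.02)
    s=sense(); f=s["wrist_force"]; print(round(s["time_s"]-t,3),z,s["tool_pos"][2],f)
    if f[2]-b>2: break
E
```

```text
collar [[ 0.5185 -0.0889]
 [ 0.5166  0.0138]
 [ 0.6062 -0.0867]
 [ 0.6062  0.0164]]
slot [[ 0.5379 -0.0562]
 [ 0.5379 -0.0173]
 [ 0.5692 -0.0562]
 [ 0.5692 -0.0169]]
body top [[ 0.543  -0.0507]
 [ 0.543  -0.0226]
 [ 0.5601 -0.0509]
 [ 0.5601 -0.0225]]
tab [[ 0.5465 -0.0429]
 [ 0.5465 -0.0292]]
0.47499999999999964 [-0.4012 -0.1279  1.1877] [ 0.5719 -0.0365  0.1756]
0.25 0.163 0.16316078185505403 [ 0.044  -0.622   0.2304]
0.25 0.162 0.1619413513921431 [ 0.0605 -0.0123 -0.715 ]
0.25 0.161 0.16092154994640842 [-0.0598 -0.1944  0.3673]
0.25 0.16 0.1601830469830805 [-0.2901 -0.0219  2.3941]
0.25 0.159 0.1590527842988616 [-1.448  -0.4077  3.5183]
```

```bash
cat >> h.py <<'E'
def press(x,y,z,zmin,step=.0007,lim=12.0,base=0.0):
    prev=None
    while z>zmin:
        z-=step; servo_line([x,y,z],max_speed=.03); s=sense(); f=s["wrist_force"]-base
        print(round(z,4),round(s["tool_pos"][2],4),np.round(f,1))
        if f[2]>lim: return z
    return None
E
python3 - <<'E'
from h import *
t=sense()["time_s"]
x,y=.572,-.0365
servo_line([x,y,.1555],max_speed=.03); print(sense()["wrist_force"])
z=press(x,y,.1555,.135)
print("stop",z, sense()["time_s"]-t)
E
```

```text
[-0.70997963  0.00446164  3.46224178]
0.1548 0.1549 [-0.5  0.5  3.2]
0.1541 0.1541 [-1.4  0.5  3.4]
0.1534 0.1534 [-1.5 -0.8  3.5]
0.1527 0.1527 [-1.  -0.4  4.4]
0.152 0.152 [-1.7 -0.8  3.9]
0.1513 0.1513 [-0.9 -0.3  4.5]
0.1506 0.1506 [-1.7 -0.6  5.7]
0.1499 0.1499 [-0.9 -0.6  4.6]
0.1492 0.1492 [-1.4  0.1  3.8]
0.1485 0.1485 [-1.4 -0.1  5.8]
0.1478 0.1478 [-1.1  0.5  5. ]
0.1471 0.1471 [-2.  -0.9  5.7]
0.1464 0.1469 [-1.9 -0.4  8.8]
0.1457 0.1468 [-2.9 -0.6 12.4]
stop 0.1456999999999999 3.7665999999999995
```

```bash
python3 - <<'E'
from h import *
t=sense()["time_s"]
x,y=.572,-.0365
servo_line([x,y,.165],max_speed=.05);print(sense()["wrist_force"])
servo_line([x,y,.19],max_speed=.1)
move_pose([0.515,y,.285],q(np.pi/2)); set_gripper(0.7); 
c=read_camera("wrist"); im=c["pixels"][:,:,::-1].copy(); np.savez("w2.npz",**c)
print(sense()["time_s"]-t, sense()["time_s"])
print(proj(c,[(.573,y,.174),(.573,y,.1605)]))
cv2.imwrite("pics/w2c.png",cv2.resize(im[180:400,180:460],None,fx=2.7,fy=2.7,interpolation=cv2.INTER_CUBIC))
E
```

```text
[ 0.01008843 -0.01496292  4.98118525]
2.5916999999999994 13.325
[[319.02139305 310.12795408]
 [319.04380346 303.76002857]]
```

View pics/w2c.png

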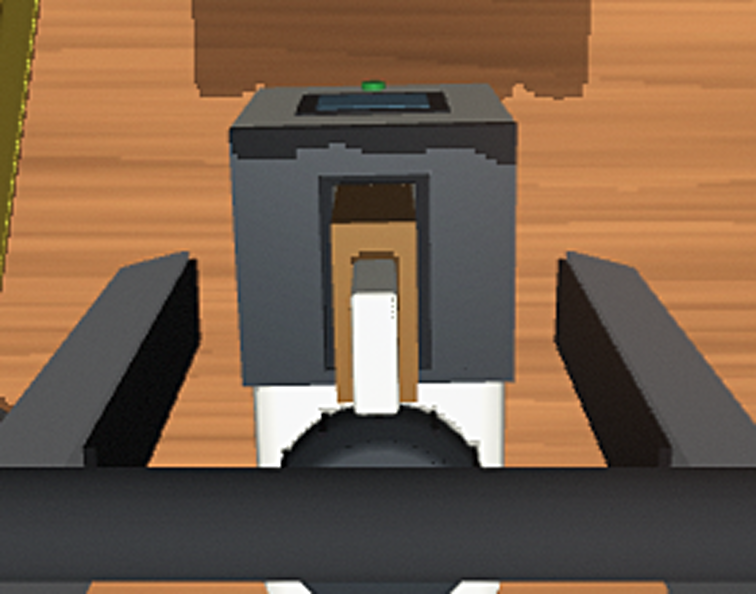

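```bash
python3 - <<'E'
from h import *
np.set_printoptions(precision=4,suppress=True)
c=dict(np.load("w2.npz")); T=lambda l:[(a/2.7+180,b/2.7+180) for a,b in l]
for n,z,l in [("tab",.174,[(351,291),(396,291),(398,413),(356,413)]),("slot",.1,[(319,176),(430,176),(432,370),(325,370)]),("body",.14,[(331,222),(416,222),(418,402),(338,402)]),("collar",.1,[(231,128),(516,123),(515,381),(244,384)])]:
    P=pix(c,T(l),z)[:,:2]; m=(P[2]+P[3]-P[0]-P[1]); print(n,P.tolist(),P.mean(0),"yaw",np.arctan2(m[1],m[0]))
E
```

```text
tab [[0.5536973441566063, -0.04375540797177482], [0.5536962523756394, -0.030339113774539222], [0.5933168342756648, -0.02955338289225408], [0.5933190619974071, -0.042452269938004175]] [ 0.5735 -0.0365] yaw 0.026354425458694687
slot [[0.5363967455523396, -0.05710899778979342], [0.5363970287479882, -0.016700800217440387], [0.6125060530812594, -0.015025140629552201], [0.6125115922407776, -0.055817213974790045]] [ 0.5745 -0.0362] yaw 0.019491473832896625
body [[0.5421847828546422, -0.05106975088861381], [0.5421840088375252, -0.02322299067575881], [0.6062387490338427, -0.021972054230253647], [0.6062431759015461, -0.04934016681133333]] [ 0.5742 -0.0364] yaw 0.023260557973611803
collar [[0.5186089092275656, -0.08856893075636468], [0.5167831911601664, 0.01399203194503626], [0.6170396280425546, 0.01675870467358971], [0.6182949878000883, -0.08687885230200651]] [ 0.5677 -0.0362] yaw 0.02228647208151501
```

```bash
cat >> h.py <<'E'
def grip_stage(x,y,z,stages,ny):
    "shut in stages; if one finger leads, shift along ny"
    b=sense()["wrist_force"]
    for g in stages:
        set_gripper(g); s=sense(); print(g,round(s["finger_gap"],3),np.round(s["wrist_force"]-b,1))
E
python3 - <<'E'
from h import *
t=sense()["time_s"]
x,y=.574,-.0364; Y=np.pi/2+.021
set_gripper(.4)
move_pose([x,y,.20],q(Y)); 
servo_line([x,y,.1435],max_speed=.15)
print(sense()["wrist_force"])
grip_stage(x,y,.1435,[.2,.175,.16,.15],None)
print(sense()["time_s"]-t,sense()["tool_pos"])
E
```

```text
[-0.06552206 -0.43228278 -1.15778543]
0.2 0.196 [-0.4  0.3  2.1]
0.175 0.179 [-0.2 -0.1  1.8]
0.16 0.162 [-0.6 -0.5  0.6]
0.15 0.15 [0.5 0.1 0.8]
2.900000000000002 [ 0.57400894 -0.03644739  0.14351042]
```

```bash
python3 - <<'E'
from h import *
t=sense()["time_s"]
x,y=.574,-.0364; Y=np.pi/2+.021
set_gripper(0.0); s=sense(); print(s["finger_gap"],s["wrist_force"])
servo_line([x,y,.147],max_speed=.04); s=sense(); print(s["wrist_force"],s["tool_pos"])
if s["wrist_force"][2]<-8: print("STUCK?"); raise SystemExit
servo_line([x,y,.160],max_speed=.08); f=sense()["wrist_force"]; print(f)
if f[2]<-8: raise SystemExit
servo_line([x,y,.235],max_speed=.2); s=sense(); print(s["wrist_force"],s["finger_gap"])
T=[.517,-.265]; YT=np.pi/2-.2
print(inverse_kinematics([*T,.18],q(YT)))
move_pose([*T,.19],q(YT)); print(sense()["joints"])
servo_line([*T,.105],max_speed=.2); print(sense()["wrist_force"])
z=.105
for i in range(10):
    z-=.0015; servo_line([*T,z],max_speed=.03); f=sense()["wrist_force"]; print(round(z,4),f[2])
    if f[2]>1.5: break
print(sense()["time_s"]-t,sense()["time_s"])
E
```

```text
0.1476949856172579 [ 0.02022246 -1.13786212  0.64083373]
[-0.52086317  0.11758549 -1.18044804] [ 0.57407468 -0.03637493  0.14719674]
[ 0.46214602 -0.29254032 -1.12597731]
[-0.2438217   0.21395224 -1.54848008] 0.14680719503991466
[-5.36695943e-01  3.89417674e-01  1.46144779e+00 -4.44089210e-16
  1.29072719e+00 -1.90749227e+00]
[-5.35021858e-01  3.81242088e-01  1.44934504e+00  2.44372312e-04
  1.31134986e+00 -1.90706152e+00]
[ 0.77601367 -0.77222786 -1.05737658]
0.1035 -2.357018440915934
0.102 -1.675235747056794
0.1005 -1.6018578629866713
0.099 -1.168660654384583
0.0975 -0.6223422310613027
0.096 11.045885247288552
4.333299999999998 20.5583
```

```bash
python3 - <<'E'
from h import *
t=sense()["time_s"]
T=[.517,-.265]
servo_line([*T,.0965],max_speed=.03); set_gripper(.3); print(sense()["finger_gap"])
servo_line([*T,.24],max_speed=.25)
YF=np.pi/2-.6; o=np.array([.529,.32])+.058*np.array([-np.sin(YF),np.cos(YF)])
move_pose([*o,.24],q(YF)); set_gripper(.7)
s=read_camera("scene"); c=read_camera("wrist"); np.savez("w3.npz",**c)
print(sense()["time_s"]-t,sense()["time_s"],sense()["joints"])
im=c["pixels"][:,:,::-1]; a=cv2.resize(im[170:390,180:460],None,fx=2.0,fy=2.0,interpolation=cv2.INTER_CUBIC)
b=cv2.resize(s["pixels"][260:370,150:265,::-1],None,fx=2,fy=2,interpolation=cv2.INTER_CUBIC)
v=np.zeros((440,560+230,3),np.uint8); v[:,:560]=a; v[:220,560:]=b; cv2.imwrite("pics/w3c.png",v)
E
```

```text
0.30295268472613673
4.5 25.0583 [ 5.71266050e-01  3.82454864e-01  1.33095046e+00  3.99650775e-05
  1.42815135e+00 -3.99562714e-01]
```

View pics/w3c.png

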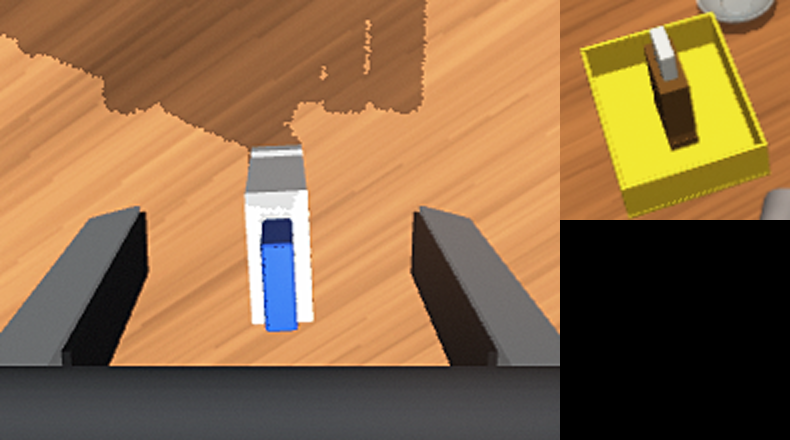

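```bash
python3 - <<'E'
from h import *
np.set_printoptions(precision=4,suppress=True)
c=dict(np.load("w3.npz")); T=lambda l:[(a/2+180,b/2+170) for a,b in l]
for n,z,l in [("tab",.124,[(263,243),(294,243),(297,330),(267,331)]),("body",.09,[(247,192),(307,192),(313,321),(252,323)])]:
    P=pix(c,T(l),z)[:,:2]; m=(P[2]+P[3]-P[0]-P[1]); yaw=np.arctan2(m[1],m[0]); print(n,P.mean(0),"yaw",yaw,np.linalg.norm(m)/2,np.linalg.norm(P[1]-P[0]))
E
```

```text
tab [0.5337 0.3176] yaw -0.5624878971923662 0.039219805513268084 0.012724115186829225
body [0.5342 0.3171] yaw -0.5601604598851414 0.06373243852198579 0.027012616061772143
```

```bash
python3 - <<'E'
from h import *
t=sense()["time_s"]
F=[.534,.3174]; YF=np.pi/2-.561
set_gripper(.4)
move_pose([*F,.15],q(YF)); servo_line([*F,.0935],max_speed=.15); print(sense()["wrist_force"])
set_gripper(0.0); s=sense(); print(s["finger_gap"],s["wrist_force"])
servo_line([*F,.24],max_speed=.25); s=sense(); print(s["finger_gap"],s["wrist_force"])
x,y=.5743,-.0363; Y=np.pi/2+.021
move_pose([x,y,.225],q(Y)); servo_line([x,y,.197],max_speed=.1)
b=sense()["wrist_force"]; print("base",b)
for z in [.1945,.192,.1895,.187,.184,.18,.175,.17,.165,.16,.155,.15]:
    servo_line([x,y,z],max_speed=.05); f=sense()["wrist_force"]-b; print(z,np.round(f,1))
    if np.abs(f).max()>6: print("STOP"); break
s=sense();print(s["time_s"]-t,s["time_s"],s["tool_pos"],s["finger_gap"])
E
```

```text
[ 0.68369712 -0.8443281  -0.00622493]
0.1484745406207927 [-0.4751072  -1.12386804  5.44040899]
0.15085370753808958 [ 0.25518941  0.17136091 -1.76919327]
base [ 0.30148258 -0.19750479 -1.72384662]
0.1945 [ 0.1 -0.   1.4]
0.192 [0.3 0.5 1.3]
0.1895 [-0.5  0.2  0.8]
0.187 [0.4 1.1 1.2]
0.184 [-0.8  0.3  0.4]
0.18 [-0.9  0.5  0.5]
0.175 [-0.2 -0.7  0.4]
0.17 [-1.2 -0.1  0.5]
0.165 [0.6 0.7 1.9]
0.16 [ 0.  -0.2  1.3]
0.155 [0.1 0.5 1. ]
0.15 [0.4 1.3 1.1]
7.675000000000001 32.7333 [ 0.57413151 -0.03629386  0.1496325 ] 0.14419658844669836
```

```bash
python3 - <<'E'
from h import *
t=sense()["time_s"]
x,y=.5743,-.0363
servo_line([x,y,.1455],max_speed=.04); print(sense()["wrist_force"])
set_gripper(.3); servo_line([x,y,.19],max_speed=.15); set_gripper(0.0)
b=sense()["wrist_force"]; print("base",b)
servo_line([x,y,.176],max_speed=.08)
for z in [.172,.167,.162,.157,.152,.149]:
    servo_line([x,y,z],max_speed=.03); f=sense()["wrist_force"]-b; print(z,np.round(f,1))
    if f[2]>11: print("STOP"); raise SystemExit
z=press(x,y,.149,.138,lim=12,base=b)
print("stop",z)
if z:
    servo_line([x,y,.158],max_speed=.03); print(sense()["wrist_force"]-b)
    servo_line([x,y,.164],max_speed=.03); f=sense()["wrist_force"]-b; print(f, "held" if f[2]<2 else "NOT held?")
print(sense()["time_s"]-t,sense()["time_s"])
E
```

```text
[ 0.55943439 -0.12194953 -0.78620839]
base [ 0.15054025 -0.10313766  0.23430836]
0.172 [0.4 0.4 1.1]
0.167 [0.2 0.1 4. ]
0.162 [-0.  -0.4  2. ]
0.157 [ 0.6 -0.4  4.1]
0.152 [ 1.2 -0.1  3.6]
0.149 [0.4 0.5 4. ]
0.1483 0.1486 [0.2 0.5 5.7]
0.1476 0.1479 [ 0.2 -0.5  4.6]
0.1469 0.1472 [ 0.1 -0.   5.1]
0.1462 0.1469 [-0.   0.7  7.5]
0.1455 0.1468 [-1.6  1.1 11.9]
0.1448 0.1466 [-1.9 -1.1 15.7]
stop 0.14479999999999996
[0.37374533 0.31382025 3.40489213]
[-0.80224052 -0.36038636 -0.52829653] held
6.3333999999999975 39.0667
```

Stop reached, and there is no force at 164 mm, so the catch appears to hold. I'll back off and verify.

```bash
python3 - <<'E'
from h import *
x,y=.5743,-.0363
servo_line([x,y,.20],max_speed=.15); move_pose([0.515,y,.285],q(np.pi/2)); set_gripper(.7)
c=read_camera("wrist"); s=read_camera("scene"); np.savez("w4.npz",**c)
print(sense()["time_s"],[proj(c,[(.5543,y,h),(.5943,y,h)]).round(1).tolist() for h in (.1605,.174)])
v=np.zeros((594,790,3),np.uint8)
a=cv2.resize(c["pixels"][180:400,180:400,::-1],(400,400),interpolation=cv2.INTER_CUBIC); v[:400,:400]=a
v[:320,400:]=cv2.resize(s["pixels"][150:470,90:480,::-1],(390,320)); cv2.imwrite("pics/w4.png",v)
E
```

```text
41.1417 [[[319.0, 282.9], [319.1, 326.8]], [[319.0, 288.5], [319.0, 334.0]]]
```

View pics/w4.png

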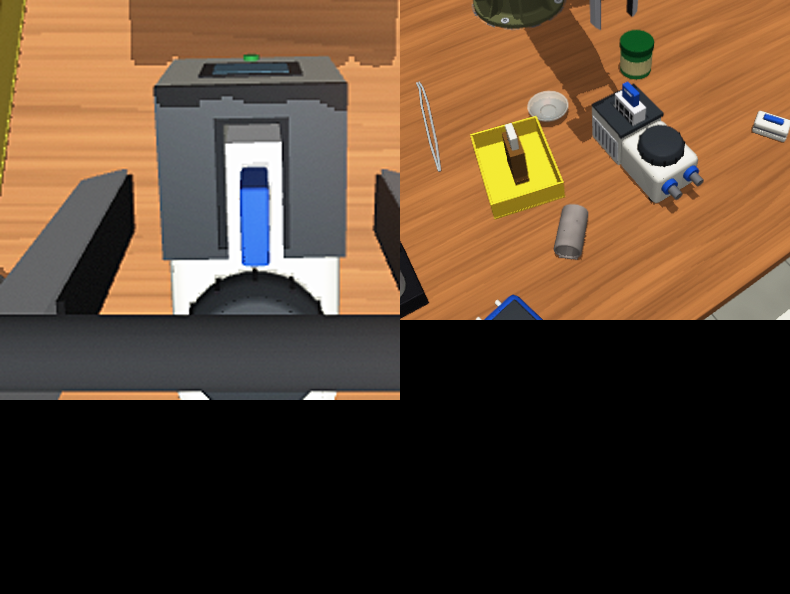

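The tab's top edges are at rows 282.9 and 325.8. A held cartridge predicts 282.9 and 326.8, and a popped-up one 288.5 and 334, so it is held. The spent cartridge stands in the tub and the other things look unmoved.

```bash
python3 -c "
from cell import *
job_done()"
```

```text
the job is handed in; nothing more can be done
```

The spent cartridge is in the rinse tub and the fresh one is latched in the filter bay. I handed the job in at about 41 s, with the arm clear of everything.

- **Spent cartridge:** I pushed it down until the end stop was felt, at about 27 mm of travel and 12 N. It popped up, and the picture showed its tab top at 174 mm. It came out with no resistance and now stands upright in the tub.
- **Fresh cartridge:** It slid into the bay with side forces of about 1 N. I let go of the tab and pressed it with shut fingers to the same stop, peaking at 15.7 N; my 12 N cutoff overshot by one 0.7 mm step, still well under the 30 N limit.
- **Final checks:** The pushing force was gone at 164 mm, where a popped-up cartridge would still be pressing back. The last wrist picture puts the blue tab's top at the held height of 160.5 mm. The tub and the other things look where they were, judged by eye only. No check failed or disagreed.

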